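Fish the push stick out of the saw's dust tray

ROBOT

A 6-joint arm with a two-finger parallel gripper is mounted at the origin on the work surface. World frame = base frame: x ahead of the robot, y to its left, z up, the work surface at z = 0. Lengths are in m, angles in rad, forces in N, time in s.
With the tool pointing down it reaches from about 0.425 to 0.95 m from the base axis. Payload 14.7 kg.
Tool frame: the origin (TCP) lies between the finger pads; the fingertips stand 19 mm ahead of it and the grasp point (between the pads) is the TCP; z points along the fingers, y is the line along which they close (so a half turn about z gives the same grasp; the last joint's range is limited). The gripper opens to 85 mm and grips with 20 to 120 N. Pads are 22 mm wide; open, the fingers measure 114 mm over their backs; the gripper's body (76 mm by 85 mm) begins 54 mm behind the grasp point. The pads swing forward as they close: fully open they stand 13 mm farther back than shut.
Start: joints at [1.154, 0.48, 1.596, -0, 1.065, -0.047], TCP at [0.235, 0.606, 0.25] pointing down, gripper open.
Joint ranges: [-2.75, 2.75], [-0.82, 2.05], [0.23, 2.67], [-1.56, 4.7], [0.09, 2.69], [-2.92, 2.92]. Speed limits (rad/s): [1.89, 1.89, 2.39, 3.01, 3.01, 3.01].

INTERFACE

Orientations are given as a unit quaternion [w, x, y, z].
In Python, from rig import r gives the robot as it stands. The module is installed in compiled form; this text tells all that it offers.
- The arm moves only by the tool arm_command, never from a script. Its arguments are lists of equal length, an entry for each row: "twist": the turn, a rotation vector about the tool's x, y, z in normalised numbers (1 is 180 degrees), a list of three; "translation": the shift along the tool's x, y, z in fractions of the full range, 1 being 0.6 m, a list of three; "fingers": the finger opening in m, from 0 to 0.0854. A call has 1 to 8 rows; each row is the pose to reach, as a shift and turn from the pose commanded when the call began, along the tool's axes at that moment; what a row does not reach only later rows make up. A row lasts 1/12 s, in which the tool goes at most 41.7 mm and 7.16 degrees, less where a joint would pass 70% of its speed; a pose out of reach is approached as far as the arm can. Shift and turn numbers lie between -1 and 1, and a call with a number outside is refused. A call with a gripper value outside its range is refused whole. The fingers move at their own pace and stop on an object; "grip_force" is the grip in N (left out, the last holds). Time passes only in rows, so rows that repeat a pose let the fingers close. It gives the time, the measured TCP pose, the force, the opening and the grip force at its end, in the units of the state.
- r.read_state(): the state, without advancing time (a new reading comes with each control period).
- r.get_image(name): name is "side" or "top"; returns a dict with "img" (480x640x3 uint8, red, green, blue), "fov_y" (degrees; the focal length in pixels is half the picture's height over the tangent of half this angle, whatever the lens; pixels are square), "cx", "cy" (the principal point, pixels), "k1" (the pictures are not rectified: a ray, as slopes to the right and down, at radius r is drawn at 1 + k1 r^2 times it, then the intrinsics apply), "world_from_camera" (4x4, takes a point from camera to world coordinates). Camera axes: x right, y up, looking along -z (the intrinsics and any distortion apply to the point x, -y, -z); pixel columns grow to the right and rows downward; lengths in m; the calibration is good to about 2 mm. A picture is of the moment at which its call begins. There is no depth.
- r.hand_in(): hands the job in; it is judged then, once.
Trained networks look in a picture, given as the dict that the camera call returned (one of the last four; its "shot" number tells which), for a name from the list of things; names that differ only in an ending like _2 or _b are one class to them, and where a whole thing is asked for, a point or a joint stands for the part that bears it (a point fixed in the world has none). Each returns a list of dicts, best first, with "p" (0 to 1); they miss things now and then, are a little off and sometimes report something else, mostly with a low value. They report only what shows in the picture. A call takes as long as a camera call.
- r.look_for(picture, name): "box" ([left, top, right, bottom] in pixels, round what is visible of it).
- r.mark_of(picture, name): "position" ([row, column] in pixels: a listed point, or the origin of a listed thing).
The state is a dict: "time_s": time; "joints": joint angles; "qvel": joint speeds; "tau": joint torques, N m; "eef_pos": TCP position; "orientation": TCP orientation; "force": force on the tool from outside, world axes, zero at the start; "moment": the same for the moment, N m; "finger_gap": finger opening in m; "grip_force": force on a finger pad.
Only numpy, scipy, OpenCV 4.12 (cv2) and the standard library are available. Lean on these libraries where they do the work, as an engineer would, in place of code of your own. Each camera call takes 0.05 s, during which the arm holds its last target. There are 200 camera calls.

TASK

The wooden push stick has slid into the panel saw's dust tray and lies under its cover plate, longer than the opening. Without forcing it against the tray, slide it along, tilt it and draw it out through the opening, then finish while still holding it in the gripper, level and a good hand's breadth (about 100 mm) or more above the cover. Do not knock away the things lying on the cover and on the bench.

Things in the scene. Friction and masses are not known exactly. Their poses are not given: they have to be found in the camera images.
- tray: Fixed dust tray: closed sheet-metal box 420 (its x) x 190 (y) x 60 mm high; walls 5, floor 4 mm. Aluminium cover plate: underside 56, top 60 mm above the bench. Its only opening, 175 (x) x 140 mm (y), is centred on the tray. Inside 410 x 180 x 52 mm high. A black spout, 54 mm across, sticks out 55 mm from the -x end. Origin: centre of the underside, on the bench; z up.
- stick: Push stick: straight wooden bar 270 (its x) x 22 (y) x 18 mm thick (z), about 100 g; round its middle a black rubber sleeve 70 x 26 x 20 mm (underside flush), the place to grip. Lies flat on the tray's floor, roughly along the tray's x, both ends hidden under the cover. Origin: centre of the underside, under the middle of the sleeve; z up.
- fork_end (a point): Middle of the push stick's forked end face, +135 mm along its x, 9 mm above its underside (fork: notch 8 mm wide, 22 mm deep).
- plain_end (a point): Middle of the push stick's plain end face, -135 mm along its x, 9 mm above its underside.
- knob: Black star knob on a steel boss, 48 mm across, 26 mm high, standing loose on one end of the cover plate, some 155 mm from the tray's middle; leave it there. Origin: centre of its underside.
- offcut: Small wood offcut 50 x 36 x 22 mm lying loose on the other end of the cover plate (which end has which differs), some 155 mm from the tray's middle; leave it there. Origin: centre of its underside.
- glue: Glue bottle, 60 mm across, 150 mm high, standing on the bench to the robot's right; leave it. Origin: centre of its underside.
- square: Try square lying on the bench to the robot's left: dark wood stock 130 x 30 x 20 mm along its x, steel blade 30 mm wide reaching 215 mm along +y from the stock; leave it. Origin: centre of the stock's underside.

How it is judged:
On the way:
1. one end of the stick is up through the opening while the other end is still under the cover (((height (world z) of fork_end above 0.075 m and height (world z) of plain_end below 0.056 m) or (height (world z) of plain_end above 0.075 m and height (world z) of fork_end below 0.056 m))), for 0.05 s.
At the end, for the whole second after the job is handed in: The push stick is held still in the fingers, its length within 20 degrees of level, both ends at least 140 mm above the bench (80 mm above the cover), touching nothing but the gripper; knob, offcut, glue bottle and square within 30 mm of where they started (height (world z) of each of fork_end, plain_end above 0.14 m and angle between stick's own x axis and vertical between 1.22 and 1.92 rad and contact force between stick and the fingers above 1 N and contact force between stick and tray below 0.1 N and linear speed of stick below 0.05 m/s and angular speed of stick below 0.3 rad/s and distance of each of knob, offcut, glue, square from where it was at the start of the episode below 0.03 m); the arm keeps its last pose, push and grip.
It fails at once if the stick is forced against the tray (over 30 N) (contact force between stick and tray above 30 N).
It fails at once if a thing on the cover or bench is knocked away (30 mm) (distance of any of knob, offcut, glue, square from where it was at the start of the episode above 0.03 m).
It also fails if it takes over 43 s, if anything falls off the work surface, if the arm or the gripper's body presses on something with over 40 N, if the wrist force passes 120 N, or if a joint passes its speed limit or range.

## Working session

There is one attempt and no reset: what is moved stays moved. The work goes in short steps, Python scripts to look and compute and a tool call to move; the robot and the scene stay as the last step left them, time stands still between calls to the robot, and variables do not carry over. Pictures are saved under pics/ and viewed, at most 10 in all, crops included, and the job is handed in when it is done.

Besides the shell and the picture viewer there is one more tool, called after "Call:" as name(argument=value, ...) on one line, values as JSON. arm_command: Moves the arm, as the interface text tells. Its arguments: {"type":"object","properties":{"twist":{"type":"array","items":{"type":"array","items":{"type":"number"}}},"translation":{"type":"array","items":{"type":"array","items":{"type":"number"}}},"fingers":{"type":"array","items":{"type":"number"}},"grip_force":{"type":"number"}},"required":["twist","translation","fingers"]}

```bash
mkdir -p pics
cat > h.py <<'E'
import numpy as np, cv2
from rig import r
def ray(im,row,col):
    f=240/np.tan(np.radians(im["fov_y"])/2)
    d=np.array([(col-im["cx"])/f,(row-im["cy"])/f]);u=d.copy()
    for _ in range(20): u=d/(1+im["k1"]*(u@u))
    T=np.array(im["world_from_camera"]);v=T[:3,:3]@np.array([u[0],-u[1],-1.])
    return T[:3,3],v/np.linalg.norm(v)
def atz(im,row,col,z):
    o,v=ray(im,row,col);return o+v*(z-o[2])/v[2]
def tri(a,b):
    (o1,v1),(o2,v2)=a,b
    t=np.linalg.lstsq(np.c_[v1,-v2],o2-o1,rcond=None)[0]
    p,q=o1+t[0]*v1,o2+t[1]*v2
    return (p+q)/2,np.linalg.norm(p-q)
def proj(im,p):
    T=np.linalg.inv(np.array(im["world_from_camera"]));c=T[:3,:3]@p+T[:3,3]
    s=np.array([c[0],-c[1]])/-c[2];f=240/np.tan(np.radians(im["fov_y"])/2)
    s=s*(1+im["k1"]*(s@s));return s[1]*f+im["cy"],s[0]*f+im["cx"]
def save(im,n): cv2.imwrite("pics/"+n,im["img"][:,:,::-1])
E
cat > a.py <<'E'
from h import *
np.set_printoptions(precision=4,suppress=True)
ims={n:r.get_image(n) for n in("side","top")}
for n in ims: save(ims[n],n+"1.png")
for t in["tray","stick","knob","offcut","glue","square","fork_end","plain_end"]:
    R=[]
    for n in ims:
        m=r.mark_of(ims[n],t)[:2]
        print(t,n,[(np.round(x["position"],1),round(x["p"],2)) for x in m])
        if m:R.append(ray(ims[n],*m[0]["position"]))
    if len(R)==2: print("  ",*tri(*R))
for n in ims: print(n,r.look_for(ims[n],"stick")[:2],np.array(ims[n]["world_from_camera"])[:3,3])
s=r.read_state();print(s["eef_pos"],s["orientation"],s["time_s"],s["finger_gap"])
E
python3 a.py
```

```text
tray side [(array([225. , 308.5]), 0.62)]
tray top [(array([247. , 275.2]), 0.72)]
   [0.5367 0.0774 0.0052] 0.0066160431085719226
stick side [(array([229.9, 311.3]), 0.78)]
stick top [(array([249.8, 281.4]), 0.95)]
   [0.5368 0.0629 0.0005] 0.005485749438406238
knob side [(array([250.5, 291.6]), 0.65)]
knob top [(array([268.4, 338.1]), 0.52)]
   [ 0.4854 -0.0723  0.0743] 0.00430869313037407
offcut side [(array([163.9, 317.5]), 0.76)]
offcut top [(array([228.7, 207.6]), 0.53)]
   [0.5683 0.2297 0.0768] 0.0022835291568577046
glue side [(array([448.1, 321.7]), 0.95)]
glue top [(array([259.3, 495.2]), 0.89)]
   [ 0.5222 -0.4735 -0.0132] 0.00068912015307406
square side [(array([136.4, 296.4]), 0.92)]
square top [(array([251.5, 115.6]), 0.79)]
   [0.5217 0.4666 0.0005] 0.0010890531388800834
fork_end side [(array([190.1, 314.4]), 0.59)]
fork_end top [(array([236.6, 227.5]), 0.97)]
   [0.5587 0.1924 0.02  ] 0.004821480031814683
plain_end side []
plain_end top [(array([237.6, 228.5]), 0.55)]
side [{'box': [297.8, 190.7, 319.4, 231.3], 'p': 0.72}] [ 0.4826 -0.8688  0.9275]
top [{'box': [234.1, 233.8, 309.9, 264.0], 'p': 0.71}] [ 0.3703 -0.001   1.1853]
[0.2349 0.6061 0.2503] [-0.      0.1839  0.983   0.    ] 1.0 0.08516040981985133
```

```bash
python3 -c "
import cv2
a=cv2.imread('pics/top1.png')[180:330,160:380];b=cv2.imread('pics/side1.png')[130:300,230:400]
cv2.imwrite('pics/c1.png',cv2.resize(a,None,fx=3.6,fy=3.6,interpolation=2));cv2.imwrite('pics/c2.png',cv2.resize(b,None,fx=3.5,fy=3.5,interpolation=2))"
```

```text
(no output)
```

View pics/c1.png

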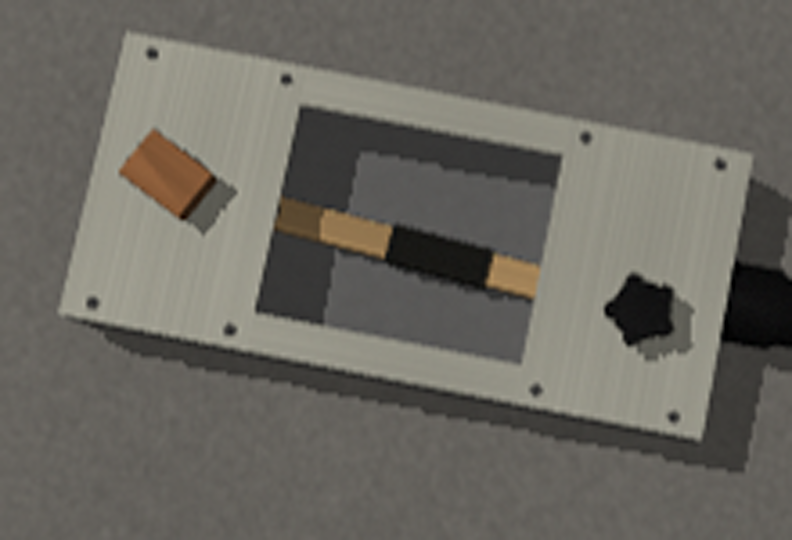

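View pics/c2.png

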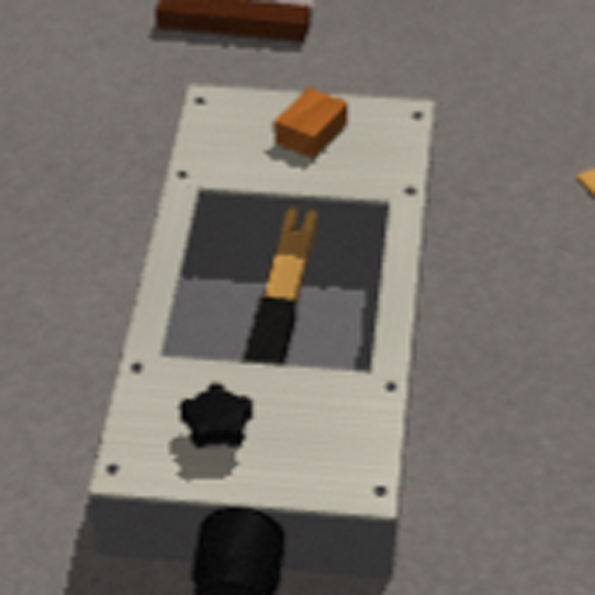

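The top view shows the cover corners at about (195,189), (369,222), (355,302) and (177,267) in full-image (column, row), with the offcut on the left (+y) end and the knob on the spout (-x) end. The sleeve runs from about column 268 to 297 near row 251. The side view shows the fork at about (316,190), so the fork points along tray +x. I'll measure these exactly next.

```bash
cat > b.py <<'E'
from h import *
np.set_printoptions(precision=4,suppress=True)
ims={n:r.get_image(n) for n in("side","top")};T,S=ims["top"],ims["side"]
ct=lambda c,q:atz(T,180+(q+.5)/3.6-.5,160+(c+.5)/3.6-.5,Z)
tp=lambda c,q:ray(T,180+(q+.5)/3.6-.5,160+(c+.5)/3.6-.5)
sp=lambda c,q:ray(S,130+(q+.5)/3.5-.5,230+(c+.5)/3.5-.5)
# triangulated heights: opening corners, fork->cover corners
for n,a,b in[("out+x+y",(127,32),(433,101)),("out+x-y... ",(60,315),(188,87)),("op1",(300,107),(388,203)),("op2",(257,312),(200,190)),("op3",(522,362),(163,357)),("op4",(562,154),(371,371)),
 ("sleeve fork-end mid",(390,242),(281,299))]: print(n,*tri(tp(*a),sp(*b)))
Z=.06
O=[ct(*p) for p in[(300,107),(562,154),(522,362),(257,312)]];C=[ct(*p) for p in[(127,32),(752,153),(703,440),(60,315)]]
for q in(O,C):
  q=np.array(q);print("centre",q.mean(0),"len",np.linalg.norm(q-np.roll(q,-1,0),axis=1),"yaw",np.degrees(np.arctan2(*(q[0]+q[3]-q[1]-q[2])[[1,0]])))
Z=.024;a=ct(390,242);b=ct(490,271);print("sleeve ends",a,b,np.linalg.norm(a-b),(a+b)/2)
Z=.022;w1,w2=ct(325,228),ct(538,283);print("wood",w1,w2,"yaw",np.degrees(np.arctan2(w1[1]-w2[1],w1[0]-w2[0])))
o,v=sp(301,211);print("fork top side",o+v*(.022-o[2])/v[2])
E
python3 b.py
```

```text
out+x+y [0.6677 0.268  0.06  ] 0.0017781401888700703
out+x-y...  [0.4802 0.3012 0.0583] 0.0015515447621308872
op1 [0.6205 0.1528 0.0576] 0.000946324782262056
op2 [0.4849 0.175  0.0593] 0.0005865344315569969
op3 [0.4551 0.0038 0.06  ] 0.0015278049489582872
op4 [ 0.5914 -0.0197  0.0609] 0.0018556359157397616
sleeve fork-end mid [0.5379 0.094  0.0225] 0.0006876141727563662
centre [0.5385 0.0779 0.06  ] len [0.1745 0.1387 0.1735 0.1372] yaw 80.5554536853717
centre [0.5383 0.0779 0.06  ] len [0.419  0.1905 0.4202 0.1906] yaw 79.996519821044
sleeve ends [0.5374 0.0939 0.024 ] [0.5191 0.0266 0.024 ] 0.06972577137903901 [0.5282 0.0602 0.024 ]
wood [0.5463 0.1378 0.022 ] [ 0.5118 -0.0056  0.022 ] yaw 76.47788099988365
fork top side [0.5595 0.1899 0.022 ]
```

The measurements agree: cover edges are at z≈0.06, the opening measures 174 x 138 mm, and the sleeve is 70 mm long. The tray is centred at (0.5385, 0.0779) with yaw 80.2°. The stick is centred at (0.528, 0.060) with yaw 76.4°. 

Plan:
1. Grip 12 mm towards the fork from the stick's centre.
2. Slide 42 mm towards the spout.
3. Lift the fork end to a 15° tilt.
4. Draw the stick out along its own axis.

```bash
cat > m.py <<'E'
# usage: m.py x y z yaw lean : tool-frame move from present pose to target
import sys
from h import *
from scipy.spatial.transform import Rotation as R
np.set_printoptions(precision=4,suppress=True)
x,y,z,yaw,lean=map(float,sys.argv[1:6])
s=r.read_state();q=np.array(s["orientation"]);R0=R.from_quat(np.r_[q[1:],q[0]])
c,n=np.cos(np.radians(yaw)),np.sin(np.radians(yaw))
Rt=R.from_matrix(np.array([[c,n,0],[n,-c,0],[0,0,-1]]))*R.from_euler("y",lean,degrees=True)
print("trans",R0.inv().apply(np.array([x,y,z])-s["eef_pos"]),"twist",np.degrees((R0.inv()*Rt).as_rotvec()),"t",s["time_s"],"pos",np.array(s["eef_pos"]),"F",np.array(s["force"]),"j",np.array(s["joints"]))
E
python3 m.py .531 .0719 .2 76.4 -8
```

```text
trans [-0.4691 -0.391   0.0503] twist [ 5.7532 -6.5712 82.2664] t 1.1 pos [0.2349 0.6061 0.2503] F [ 0.0019  0.8667 -0.2445] j [ 1.1544  0.4802  1.5963  0.      1.0651 -0.0466]
```

The rows are not in the units I measure in: shifts go in shares of 0.6 m and turns go in shares of 180 degrees. I convert before sending: -0.469 m / 0.6 = -0.7817, -0.391 m / 0.6 = -0.6517, 82.3 degrees / 180 = 0.4572.

Call:
arm_command(twist=[[0.0319,-0.0365,0.4572],[0.0319,-0.0365,0.4572],[0.0319,-0.0365,0.4572],[0.0319,-0.0365,0.4572],[0.0319,-0.0365,0.4572],[0.0319,-0.0365,0.4572],[0.0319,-0.0365,0.4572],[0.0319,-0.0365,0.4572]], translation=[[-0.7817,-0.6517,0.0833],[-0.7817,-0.6517,0.0833],[-0.7817,-0.6517,0.0833],[-0.7817,-0.6517,0.0833],[-0.7817,-0.6517,0.0833],[-0.7817,-0.6517,0.0833],[-0.7817,-0.6517,0.0833],[-0.7817,-0.6517,0.0833]], fingers=[0.06,0.06,0.06,0.06,0.06,0.06,0.06,0.06], grip_force=40)

```text
time_s: 1.77
eef_pos: [0.3965, 0.3138, 0.2232]
orientation: [0.032, 0.632, 0.773, -0.04]
force: [0.5, 0.5, 0.0]
finger_gap: 0.06
grip_force: 0.0
```

```bash
python3 m.py .531 .0719 .2 76.4 -8
```

```text
trans [-0.2603  0.0845  0.0474] twist [ 1.7719 -2.0138 24.9595] t 1.7667 pos [0.3965 0.3138 0.2232] F [0.4842 0.4917 0.0228] j [ 0.6645  0.3463  1.9045 -0.0966  0.9568  0.5229]
```

Converted, -0.26 m / 0.6 = -0.4333, 0.084 m / 0.6 = 0.14, 1.77 degrees / 180 = 0.0098.

Call:
arm_command(twist=[[0.0098,-0.0111,0.1389],[0.0098,-0.0111,0.1389],[0.0098,-0.0111,0.1389],[0.0098,-0.0111,0.1389],[0.0098,-0.0111,0.1389],[0.0098,-0.0111,0.1389],[0.0098,-0.0111,0.1389],[0.0098,-0.0111,0.1389]], translation=[[-0.4333,0.14,0.0783],[-0.4333,0.14,0.0783],[-0.4333,0.14,0.0783],[-0.4333,0.14,0.0783],[-0.4333,0.14,0.0783],[-0.4333,0.14,0.0783],[-0.4333,0.14,0.0783],[-0.4333,0.14,0.0783]], fingers=[0.06,0.06,0.06,0.06,0.06,0.06,0.06,0.06])

```text
time_s: 2.43
eef_pos: [0.5334, 0.0704, 0.1998]
orientation: [0.043, 0.783, 0.618, -0.055]
force: [-1.1, -0.6, 0.9]
finger_gap: 0.06
grip_force: 0.0
```

```bash
python3 m.py .531 .0719 .1 76.4 -8
```

```text
trans [ 0.0148 -0.0027  0.0987] twist [0.032  0.0138 0.0958] t 2.4333 pos [0.5334 0.0704 0.1998] F [-1.1293 -0.5859  0.8837] j [ 0.1594  0.4149  1.8664 -0.1625  0.9205  0.4975]
```

Converted, 0.0985 m / 0.6 = 0.1642, 0.066 m / 0.6 = 0.11.

Call:
arm_command(twist=[[0,0,0],[0,0,0],[0,0,0],[0,0,0],[0,0,0]], translation=[[0.0083,-0.0017,0.055],[0.0167,-0.0033,0.11],[0.0242,-0.0042,0.1642],[0.0242,-0.0042,0.1642],[0.0242,-0.0042,0.1642]], fingers=[0.056,0.056,0.056,0.056,0.056])

```text
time_s: 2.85
eef_pos: [0.5278, 0.0759, 0.0999]
orientation: [0.042, 0.782, 0.619, -0.056]
force: [0.3, -0.5, 1.1]
finger_gap: 0.0559
grip_force: 0.0
```

```bash
python3 m.py .531 .0719 .032 76.4 -8; python3 -c "
from h import *
a=r.get_image('side')['img'][110:300,230:400,::-1];b=r.get_image('top')['img'][180:310,190:360,::-1]
cv2.imwrite('pics/d1.png',np.hstack([cv2.resize(a,(400,447)),cv2.resize(b,(400,447))]))"
```

```text
trans [0.0064 0.0043 0.0677] twist [-0.1691  0.0586  0.3324] t 2.85 pos [0.5278 0.0759 0.0999] F [ 0.2639 -0.4903  1.1288] j [ 0.1704  0.5538  1.9475 -0.1972  0.7088  0.5564]
```

View pics/d1.png

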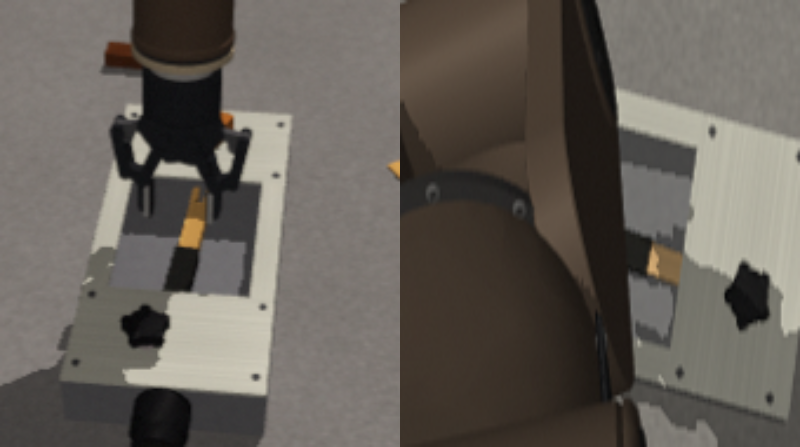

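The side view shows the fingers straddling the stick above the opening, at about (145..215, 200) in the left panel. The knob and offcut haven't moved. I'll re-read the settled pose before descending.

```bash
python3 m.py .531 .0719 .032 76.4 -8
```

```text
trans [0.0058 0.0021 0.07  ] twist [ 0.0855 -0.05    0.2983] t 2.95 pos [0.5298 0.0762 0.1021] F [0.2477 0.3851 0.1633] j [ 0.1703  0.5504  1.9456 -0.1972  0.7091  0.5563]
```

Converted, 0.07 m / 0.6 = 0.1167, 0.06 m / 0.6 = 0.1.

Call:
arm_command(twist=[[0,0,0],[0,0,0],[0,0,0],[0,0,0],[0,0,0],[0,0,0]], translation=[[0.005,0.0025,0.0333],[0.01,0.0033,0.0667],[0.01,0.0033,0.1],[0.01,0.0033,0.1167],[0.01,0.0033,0.1167],[0.01,0.0033,0.1167]], fingers=[0.056,0.056,0.056,0.056,0.056,0.056])

```text
time_s: 3.45
eef_pos: [0.5305, 0.0718, 0.0315]
orientation: [0.043, 0.782, 0.619, -0.054]
force: [-0.1, 0.3, 0.5]
finger_gap: 0.0559
grip_force: 0.0
```

```bash
for i in 1 2 3 4; do python3 m.py .531 .0719 .026 76.4 -8; python3 -c "
from rig import r
r.get_image('top')"; done
```

```text
trans [0.001  0.0004 0.0054] twist [ 0.0511 -0.0317  0.2832] t 3.45 pos [0.5305 0.0718 0.0315] F [-0.1324  0.3326  0.5218] j [ 0.1623  0.6665  1.9747 -0.2407  0.5671  0.6022]
trans [0.0009 0.0001 0.0058] twist [ 0.0934 -0.0523  0.2788] t 3.5 pos [0.5308 0.0719 0.0318] F [ 0.9156 -0.7189 -0.0129] j [ 0.1623  0.666   1.9746 -0.2407  0.5669  0.6022]
trans [0.0008 0.0001 0.0058] twist [ 0.1066 -0.0576  0.2805] t 3.55 pos [0.5309 0.0719 0.0319] F [0.1912 0.4359 0.0094] j [ 0.1624  0.6659  1.9747 -0.2408  0.5667  0.6023]
trans [0.0008 0.0001 0.0057] twist [ 0.1129 -0.0623  0.2797] t 3.6 pos [0.5309 0.0719 0.0318] F [-0.2232  0.374   0.489 ] j [ 0.1624  0.666   1.9748 -0.2408  0.5664  0.6024]
```

Converted, 0.005 m / 0.6 = 0.0083, 0.003 m / 0.6 = 0.005.

Call:
arm_command(twist=[[0,0,0],[0,0,0],[0,0,0],[0,0,0],[0,0,0]], translation=[[0,0,0],[0,0,0],[0.0008,0,0.005],[0.0008,0,0.0083],[0.0008,0,0.0083]], fingers=[0.034,0.034,0.034,0.034,0.034])

```text
time_s: 4.07
eef_pos: [0.5296, 0.0714, 0.0249]
orientation: [0.043, 0.782, 0.619, -0.055]
force: [0.1, 0.2, -0.3]
finger_gap: 0.034
grip_force: 0.0
```

No floor contact, so I'll close on the sleeve.

Call:
arm_command(twist=[[0,0,0],[0,0,0],[0,0,0],[0,0,0],[0,0,0],[0,0,0]], translation=[[0,0,0],[0,0,0],[0,0,0],[0,0,0],[0,0,0],[0,0,0]], fingers=[0.015,0.015,0.015,0.015,0.015,0.015], grip_force=50)

```text
time_s: 4.57
eef_pos: [0.5298, 0.0715, 0.0253]
orientation: [0.043, 0.782, 0.619, -0.055]
force: [-1.1, 0.3, -1.8]
finger_gap: 0.0249
grip_force: 49.3
```

```bash
python3 m.py .531 .0719 .032 76.4 -8
```

```text
trans [-0.0003  0.0011 -0.0067] twist [-0.0077 -0.0158  0.2917] t 4.5667 pos [0.5298 0.0715 0.0253] F [-1.0757  0.2823 -1.775 ] j [ 0.1619  0.677   1.9773 -0.2451  0.5554  0.607 ]
```

Call:
arm_command(twist=[[0,0,0],[0,0,0],[0,0,0],[0,0,0],[0,0,0],[0,0,0],[0,0,0],[0,0,0]], translation=[[-0.0008,0,-0.0067],[-0.0125,0,-0.005],[-0.0242,0,-0.0033],[-0.0357,0,-0.0017],[-0.0472,0,0],[-0.0587,0,0.0017],[-0.07,0,0.0033],[-0.07,0,0.0033]], fingers=[0.015,0.015,0.015,0.015,0.015,0.015,0.015,0.015])

```text
time_s: 5.23
eef_pos: [0.5196, 0.0294, 0.0291]
orientation: [0.043, 0.783, 0.619, -0.055]
force: [0.0, 0.1, -1.5]
finger_gap: 0.0248
grip_force: 49.3
```

```bash
python3 m.py .5212 .0308 .030 76.4 -8; python3 -c "
from h import *
im=r.get_image('side');save(im,'side3.png')
a=im['img'][110:300,230:400,::-1];cv2.imwrite('pics/d2.png',cv2.resize(a,(536,600)))
print(r.mark_of(im,'fork_end')[:1])"; python3 m.py .5212 .0308 .030 76.4 -8
```

```text
trans [ 0.0016  0.0012 -0.0011] twist [-0.0447  0.002   0.2373] t 5.2333 pos [0.5196 0.0294 0.0291] F [ 0.034   0.0886 -1.5242] j [ 0.0875  0.6573  2.0167 -0.2642  0.5285  0.5533]
[]
trans [ 0.0005  0.0009 -0.0009] twist [-0.0037 -0.0234  0.2442] t 5.3333 pos [0.5202 0.0304 0.0292] F [-0.4675 -0.7202 -1.4427] j [ 0.0892  0.6574  2.0157 -0.2636  0.5287  0.5542]
```

View pics/d2.png

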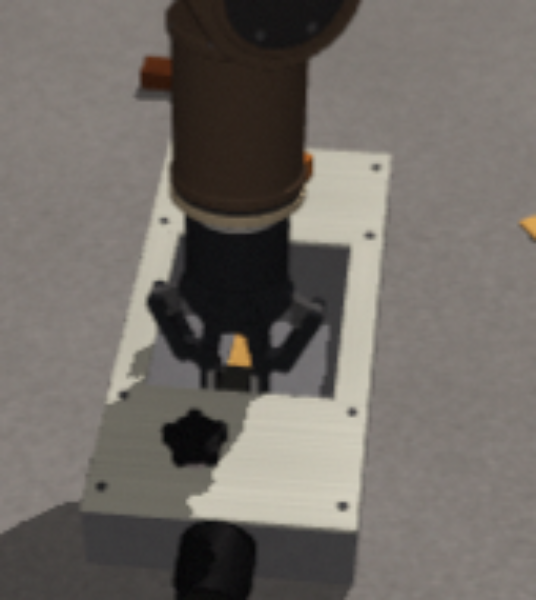

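The stick followed the gripper. Wood shows ahead of the fingers at about (240,350), and the knob hasn't moved. Next I'll tilt the stick 14° while lifting 32 mm.

Converted, -0.0317 m / 0.6 = -0.0528, -0.0044 m / 0.6 = -0.0073, 14 degrees / 180 = 0.0778.

Call:
arm_command(twist=[[0,0.0111,0],[0,0.0222,0],[0,0.0333,0],[0,0.0444,0],[0,0.0556,0],[0,0.0667,0],[0,0.0778,0],[0,0.0778,0]], translation=[[-0.001,0,-0.0075],[-0.002,0,-0.015],[-0.0032,0,-0.0225],[-0.0042,0,-0.03],[-0.0052,0,-0.0377],[-0.0062,0,-0.0452],[-0.0073,0,-0.0528],[-0.0073,0,-0.0528]], fingers=[0.015,0.015,0.015,0.015,0.015,0.015,0.015,0.015])

```text
time_s: 6.0
eef_pos: [0.5206, 0.0304, 0.0619]
orientation: [-0.033, 0.783, 0.619, 0.042]
force: [1.2, -0.6, -1.2]
finger_gap: 0.0249
grip_force: 49.2
```

```bash
python3 -c "
from h import *
im=r.get_image('side');save(im,'side4.png')
cv2.imwrite('pics/d3.png',cv2.resize(im['img'][110:300,230:400,::-1],(536,600)))
print(r.mark_of(im,'fork_end')[:1])
t=r.get_image('top');print(r.mark_of(t,'fork_end')[:1])"; python3 m.py .5202 .0304 .0615 76.4 6
```

```text
[]
[{'position': [238.5, 243.3], 'p': 0.5}]
trans [-0.0006  0.0001 -0.0006] twist [-0.0827  0.0458  0.303 ] t 6.2 pos [0.5202 0.031  0.061 ] F [-0.1561  0.3349 -1.4612] j [-0.0683  0.578   2.0625  0.2175  0.4949 -0.0276]
```

View pics/d3.png

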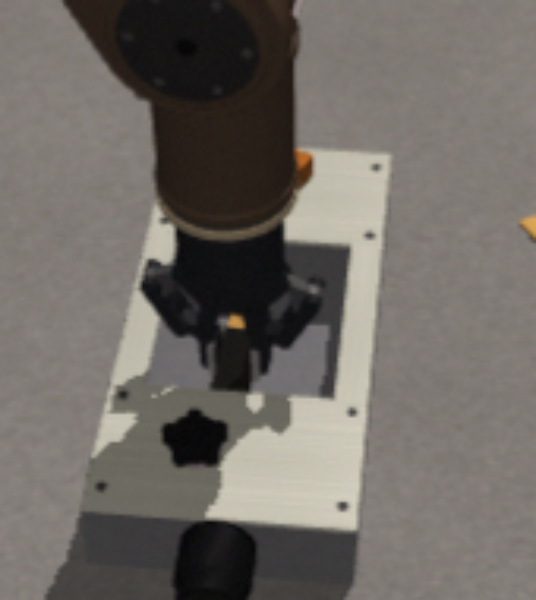

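The fork is tilted up (wood at about (236,322)), with no contact force, and the knob is where it was. Next I'll draw the stick along its axis, with a bit more tilt so the fork end clears the offcut.

Converted, 0.039 m / 0.6 = 0.065, 0.0377 m / 0.6 = 0.0628, 3 degrees / 180 = 0.0167.

Call:
arm_command(twist=[[0,0,0],[0,0,0],[0,0,0],[0,0,0],[0,0.0056,0],[0,0.0111,0],[0,0.0167,0],[0,0.0167,0]], translation=[[0.0133,0,-0.0018],[0.0267,0,-0.0037],[0.04,0,-0.0057],[0.0533,0,-0.0075],[0.065,0,-0.0123],[0.0638,0,-0.0153],[0.0628,0,-0.0183],[0.0628,0,-0.0183]], fingers=[0.015,0.015,0.015,0.015,0.015,0.015,0.015,0.015])

```text
time_s: 6.87
eef_pos: [0.5288, 0.0668, 0.0765]
orientation: [-0.049, 0.782, 0.619, 0.062]
force: [0.3, 0.5, -0.6]
finger_gap: 0.0253
grip_force: 49.2
```

Converted, 0.084 m / 0.6 = 0.14, 0.072 m / 0.6 = 0.12.

Call:
arm_command(twist=[[0,0,0],[0,0,0],[0,0,0],[0,0,0],[0,0,0],[0,0,0],[0,0,0],[0,0,0]], translation=[[0.02,0,-0.0028],[0.04,0,-0.0057],[0.06,0,-0.0083],[0.08,0,-0.0112],[0.1,0,-0.014],[0.12,0,-0.0168],[0.14,0,-0.0197],[0.14,0,-0.0197]], fingers=[0.015,0.015,0.015,0.015,0.015,0.015,0.015,0.015])

```text
time_s: 7.53
eef_pos: [0.5481, 0.1472, 0.1016]
orientation: [-0.049, 0.781, 0.619, 0.062]
force: [0.0, 0.1, -0.1]
finger_gap: 0.025
grip_force: 49.2
```

```bash
python3 -c "
from h import *
im=r.get_image('side');save(im,'side5.png')
cv2.imwrite('pics/d4.png',cv2.resize(im['img'][110:300,230:400,::-1],(536,600)))
t=r.get_image('top')
f=[r.mark_of(i,'fork_end')[:1] for i in(im,t)];print(f)
if all(f):print(tri(*[ray(i,*g[0]['position']) for i,g in zip((im,t),f)]))"; python3 m.py .5488 .1505 .20 76.4 -8
```

```text
[[], []]
trans [ 0.0213  0.0004 -0.0972] twist [ -0.0699 -16.9887   0.3015] t 7.7333 pos [0.5469 0.1449 0.1007] F [-1.4612 -0.8396 -2.2556] j [0.1131 0.5419 1.9753 0.2687 0.5888 0.1241]
```

View pics/d4.png

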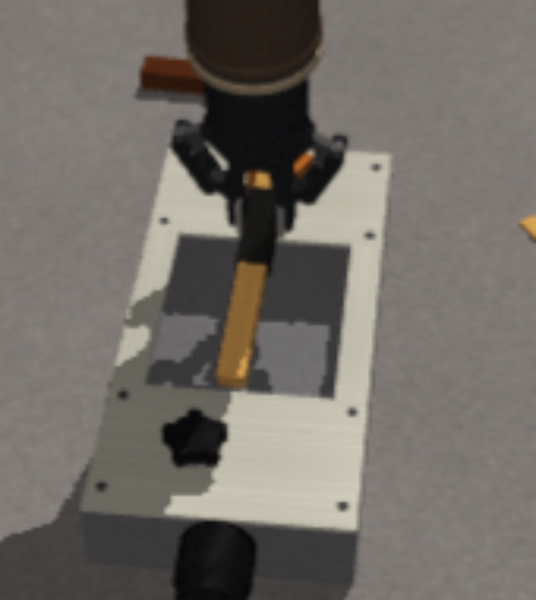

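The plain end is now free inside the opening at about (233,380), just short of the -x edge. I'll lift straight up, then level it.

Converted, -0.148 m / 0.6 = -0.2467, 0.0234 m / 0.6 = 0.039, -17 degrees / 180 = -0.0944.

Call:
arm_command(twist=[[0,0,0],[0,0,0],[0,0,0],[0,0,0],[0,-0.0222,0],[0,-0.0444,0],[0,-0.0667,0],[0,-0.0944,0]], translation=[[0.0042,0,-0.0267],[0.01,0,-0.0633],[0.0158,0,-0.1],[0.0225,0,-0.1417],[0.029,0,-0.1833],[0.0342,0,-0.2167],[0.039,0,-0.2467],[0.039,0,-0.2467]], fingers=[0.015,0.015,0.015,0.015,0.015,0.015,0.015,0.015])

```text
time_s: 8.4
eef_pos: [0.5492, 0.1441, 0.255]
orientation: [0.046, 0.783, 0.618, -0.053]
force: [0.1, 0.9, -1.0]
finger_gap: 0.0247
grip_force: 49.3
```

Call:
arm_command(twist=[[0,0,0],[0,0,0],[0,0,0],[0,0,0],[0,0,0],[0,0,0]], translation=[[0,0,0],[0,0,0],[0,0,0],[0,0,0],[0,0,0],[0,0,0]], fingers=[0.015,0.015,0.015,0.015,0.015,0.015])

```text
time_s: 8.9
eef_pos: [0.5472, 0.1442, 0.2505]
orientation: [0.043, 0.783, 0.618, -0.055]
force: [-0.0, 0.6, -0.5]
finger_gap: 0.025
grip_force: 49.3
```

```bash
python3 -c "
from h import *
im=r.get_image('side');save(im,'side6.png')
cv2.imwrite('pics/d5.png',cv2.resize(im['img'][60:300,220:410,::-1],(475,600)))
t=r.get_image('top')
for n in('fork_end','plain_end','knob','offcut','glue','square'):
  f=[r.mark_of(i,n)[:1] for i in(im,t)]
  print(n,tri(*[ray(i,*g[0]['position']) for i,g in zip((im,t),f)]) if all(f) else f)"; python3 m.py .5488 .1505 .25 76.4 -8
```

```text
fork_end [[{'position': [103.1, 322.9], 'p': 0.85}], []]
plain_end (array([0.51470726, 0.00564625, 0.23834905]), np.float64(0.0032853048051063607))
knob (array([ 0.48605561, -0.06887935,  0.0655884 ]), np.float64(9.014094573990548e-05))
offcut [[{'position': [166.8, 314.6], 'p': 0.7}], []]
glue (array([ 0.51757856, -0.47298019, -0.00491239]), np.float64(0.002893673364264892))
square [[], [{'position': [265.1, 339.0], 'p': 0.67}]]
trans [0.0057 0.0001 0.    ] twist [ 0.0074 -0.0232  0.2936] t 9.6 pos [0.5474 0.145  0.2508] F [ 0.3258  0.7017 -2.0613] j [ 0.2806  0.4011  1.7386 -0.1376  1.0751  0.5828]
```

View pics/d5.png

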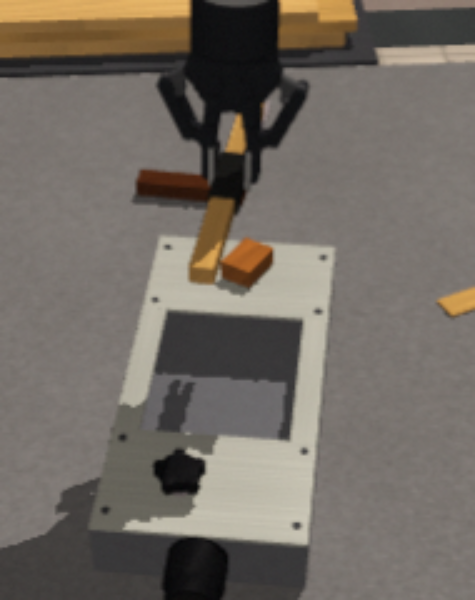

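The stick is held level: the plain end measures z≈0.238 against a TCP height of 0.251. The offcut is at the same pixel as at the start (column 319, row 165), and the knob hasn't moved.

```bash
python3 -c "
from rig import r
print(r.hand_in())"
```

```text
the job is handed in; nothing more can be done
None
```

The push stick is out of the tray and the job is handed in, but no verdict came back. At hand-in it was level in the gripper, about 230 mm above the bench, at 9.6 s on the robot's clock; the knob, offcut and glue bottle checked unmoved, and the square lay far from the arm's path but was not re-measured.

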